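# Line up stain samples from light to dark

## Task

Lay the four stained wood samples out on the sample board in order of shade, one on each green pad: the lightest on the pad next to the white button, then step by step darker to the darkest at the other end. Each sample should lie flat with its raised field up, centred on its pad and lengthwise along it (either way round). Leave the tin of stain standing where it is.

Things in the scene. Friction and masses are not known exactly. Their poses are not given: they have to be found in the camera images.
- sample_natural: loose stained wood sample block, natural pale blond (the lightest): a little raised-panel door profile, 64 mm long (its x) by 40 mm wide (its y), the edge 16 mm high all round, with a smaller raised field 46 by 24 mm on top, 20 mm high in all; about 40 g. It starts flat on the bench, field up. Origin: centre of its underside; z up through the field. Pinch it across the 40 mm width.
- sample_honey: loose stained wood sample block, honey: golden orange (second lightest): a little raised-panel door profile, 64 mm long (its x) by 40 mm wide (its y), the edge 16 mm high all round, with a smaller raised field 46 by 24 mm on top, 20 mm high in all; about 40 g. It starts flat on the bench, field up. Origin: centre of its underside; z up through the field. Pinch it across the 40 mm width.
- sample_walnut: loose stained wood sample block, walnut: mid dark brown (second darkest): a little raised-panel door profile, 64 mm long (its x) by 40 mm wide (its y), the edge 16 mm high all round, with a smaller raised field 46 by 24 mm on top, 20 mm high in all; about 40 g. It starts flat on the bench, field up. Origin: centre of its underside; z up through the field. Pinch it across the 40 mm width.
- sample_ebony: loose stained wood sample block, ebony: almost black (the darkest): a little raised-panel door profile, 64 mm long (its x) by 40 mm wide (its y), the edge 16 mm high all round, with a smaller raised field 46 by 24 mm on top, 20 mm high in all; about 40 g. It starts flat on the bench, field up. Origin: centre of its underside; z up through the field. Pinch it across the 40 mm width.
- pad_1: fixed green rectangular pad, leftmost (largest y) as the robot sees it, in the row of four on the blue-grey sample board: 84 mm long (its x, across the row) by 52 mm wide (its y, along the row, towards the left end), 2 mm thick. Origin: centre of its underside, on the board's top, 12 mm above the bench; a sample on it rests 14 mm above the bench. Pads lie 85 mm apart in line.
- pad_2: fixed green rectangular pad, second from the left as the robot sees it, in the row of four on the blue-grey sample board: 84 mm long (its x, across the row) by 52 mm wide (its y, along the row, towards the left end), 2 mm thick. Origin: centre of its underside, on the board's top, 12 mm above the bench; a sample on it rests 14 mm above the bench. Pads lie 85 mm apart in line.
- pad_3: fixed green rectangular pad, third from the left as the robot sees it, in the row of four on the blue-grey sample board: 84 mm long (its x, across the row) by 52 mm wide (its y, along the row, towards the left end), 2 mm thick. Origin: centre of its underside, on the board's top, 12 mm above the bench; a sample on it rests 14 mm above the bench. Pads lie 85 mm apart in line.
- pad_4: fixed green rectangular pad, rightmost (smallest y) as the robot sees it, in the row of four on the blue-grey sample board: 84 mm long (its x, across the row) by 52 mm wide (its y, along the row, towards the left end), 2 mm thick. Origin: centre of its underside, on the board's top, 12 mm above the bench; a sample on it rests 14 mm above the bench. Pads lie 85 mm apart in line.
- white_button: fixed round white button, 28 mm across and 12 mm high, on the board (110 by 455 mm, 12 mm thick) beyond one end of the row, 75 mm from the centre of the end pad; it marks the light end, which may be the left or the right one. A like black button, not listed, marks the dark end. Origin: centre of its underside, on the board's top.
- stain_tin: bystander, loose: closed round steel tin of stain with a brown band, 75 mm across, 75 mm high, standing on the bench to the left of the board, 0.3 kg. Origin: centre of its underside. Not to be moved.

How it is judged:
By the outcome, as a careful person would: the job done as asked, in the order asked, and still so for the second after the job is handed in, with the robot touching nothing.
It also fails if it takes over 102 s, if anything falls off the work surface, if the arm or the gripper's body presses on something with over 40 N, if the wrist force passes 120 N, or if a joint passes its speed limit or range.

## Robot

A 6-joint arm with a two-finger parallel gripper is mounted at the origin on the work surface. World frame = base frame: x ahead of the robot, y to its left, z up, the work surface at z = 0. Lengths are in m, angles in rad, forces in N, time in s.
With the tool pointing down it reaches from about 0.425 to 0.95 m from the base axis. Payload 3.5 kg.
Tool frame: the origin (TCP) lies at the very end of the fingers, on their centre line; the grasp point (between the pads) lies 19 mm behind it; z points along the fingers, y is the line along which they close (so a half turn about z gives the same grasp; the last joint's range is limited). The gripper opens to 85 mm and grips with 20 to 120 N. Pads are 22 mm wide; open, the fingers measure 114 mm over their backs; the gripper's body (76 mm by 85 mm) begins 54 mm behind the grasp point. The pads swing forward as they close: fully open they stand 13 mm farther back than shut.
Start: joints at [0.951, 0.286, 1.577, -0, 1.279, -0.15], TCP at [0.306, 0.602, 0.231] pointing down, gripper open.
Joint ranges: [-2.77, 2.77], [-0.9, 2.22], [0.21, 2.48], [-1.53, 4.67], [0.24, 2.81], [-2.84, 2.84]. Speed limits (rad/s): [2.79, 2.79, 3.14, 3.14, 3.14, 3.14].

## Interface

Orientations are given as a unit quaternion [x, y, z, w].
In Python, from plant import get_state, read_camera, sign_off, recognise gives the robot as it stands.
- The arm moves only by the tool arm_command, never from a script. Its argument "steps" is a list of rows, each an object with "translation": the shift along the tool's x, y, z scaled (see below), a list of three; "twist": the turn, a rotation vector about the tool's x, y, z scaled (see below), a list of three; "fingers": the opening, from -1 (shut) to 1 (fully open). In form: [{"translation": [x, y, z], "twist": [rx, ry, rz], "fingers": fingers}, ...]. A call has 1 to 5 rows; each row is the pose to reach, as a shift and turn from the pose commanded when the call began, along the tool's axes at that moment; what a row does not reach only later rows make up. The controller multiplies each number of a shift by 75 cm and each number of a turn by 60 degrees. A row lasts 1/8 s, in which the tool goes at most 62.5 mm and 10.7 degrees, less where a joint would pass 70% of its speed; a pose out of reach is approached as far as the arm can. A call with a number of a shift or a turn outside -1 to 1 is refused whole. A call with a gripper value outside its range is refused whole. The fingers move at their own pace and stop on an object; "grip_force" is the grip in N (left out, the last holds). Time passes only in rows, so rows that repeat a pose let the fingers close. It gives the time, the measured TCP pose, the force, the opening and the grip force at its end, in the units of the state.
- get_state(): the state, without advancing time (a new reading comes with each control period).
- read_camera(name): name is "scene" or "top"; returns a dict with "pixels" (400x640x3 uint8, red, green, blue), "K" (3x3 intrinsics, pixels), "k1" (the pictures are not rectified: a ray, as slopes to the right and down, at radius r is drawn at 1 + k1 r^2 times it, then the intrinsics apply), "R" (3x3) and "t" (3): a world point X has camera coordinates R X + t. Camera axes: x right, y down, z forward; pixel columns grow to the right and rows downward; lengths in m; the calibration is good to about 2 mm. A picture is of the moment at which its call begins. There is no depth.
- sign_off(): hands the job in; it is judged then, once.
Trained networks look in a picture, given as the dict that the camera call returned (one of the last four; its "shot" number tells which), for a name from the list of things; names that differ only in an ending like _2 or _b are one class to them, and where a whole thing is asked for, a point or a joint stands for the part that bears it (a point fixed in the world has none). Each returns a list of dicts, best first, with "conf" (0 to 1); they miss things now and then, are a little off and sometimes report something else, mostly with a low value. They report only what shows in the picture. A call takes as long as a camera call.
- recognise(picture, query): "point" ([row, column] in pixels, amid what is visible of it).
The state is a dict: "time": time; "qpos": joint angles; "dq": joint speeds; "joint_efforts": joint torques, N m; "eef_pos": TCP position; "tcp_rot": TCP orientation; "contact_force": force on the tool from outside, world axes, zero at the start; "wrist_torque": the same for the moment, N m; "opening": opening from 0.0 (shut) to 1.0 (fully open); "finger_force": force on a finger pad.
Only numpy, scipy, OpenCV 4.12 (cv2) and the standard library are available. Lean on these libraries where they do the work, as an engineer would, in place of code of your own. Each camera call takes 0.05 s, during which the arm holds its last target. There are 200 camera calls.

## Working session

There is one attempt and no reset: what is moved stays moved. The work goes in short steps, Python scripts to look and compute and a tool call to move; the robot and the scene stay as the last step left them, time stands still between calls to the robot, and variables do not carry over. Pictures are saved under pics/ and viewed, at most 14 in all, crops included, and the job is handed in when it is done.

Besides the shell and the picture viewer there is one more tool, called after "Request:" as a command line: name --argument value ..., lists and objects as JSON in quotes. arm_command: Moves the arm, as the interface text tells. Shifts and turns lie within -1 to 1; 1 stands for 75 cm of shift or 60 degrees of turn. Its arguments: {"type":"object","properties":{"steps":{"type":"array"},"grip_force":{"type":"number"}},"required":["steps"]}

```bash
mkdir -p pics; ls
python3 - <<'E'
from plant import *
import cv2,pickle
P={}
for n in("scene","top"):
    p=read_camera(n);P[n]=p
    cv2.imwrite(f"pics/{n}0.png",p["pixels"][:,:,::-1])
    print(n,p["K"].tolist(),p["k1"],p["R"].tolist(),p["t"].tolist())
    for q in["sample_natural","sample_honey","sample_walnut","sample_ebony","pad_1","white_button","stain_tin"]:
        print(q,[( [round(v) for v in d["point"]],round(d["conf"],2)) for d in recognise(p,q)])
pickle.dump(P,open("p0.pkl","wb"))
s=get_state();print(s)
E
```

```text
pics
scene [[424.19836814074404, 0.0, 321.503728196964], [0.0, 424.19836814074404, 197.15413420888154], [0.0, 0.0, 1.0]] -0.03268892000830037 [[-0.4824240739439055, 0.8758592144858289, 0.011732402977734157], [0.6367882781780985, 0.35987784850550164, -0.6819007427258194], [-0.6014712808225657, -0.32149427764008187, -0.7313506189170444]] [0.2029512331654546, -0.3367788651254838, 1.5382763157618304]
sample_natural [([167, 296], 0.69), ([278, 430], 0.41)]
sample_honey [([139, 264], 0.78)]
sample_walnut [([192, 349], 0.6), ([228, 328], 0.19)]
sample_ebony [([192, 403], 0.6)]
pad_1 [([230, 330], 0.97), ([210, 268], 0.94), ([201, 243], 0.92), ([214, 295], 0.56)]
white_button [([227, 329], 0.73)]
stain_tin [([278, 430], 0.8)]
top [[368.2121907393475, 0.0, 315.4720741971728], [0.0, 368.2121907393475, 197.39205189856165], [0.0, 0.0, 1.0]] 0.012873868428950472 [[-0.016557238477195563, -0.9998167914197867, 0.009604241201250809], [-0.9914010112359061, 0.01516931512257856, -0.12997663943622587], [0.12980713683935882, -0.011673708654683665, -0.9914705400322358]] [0.08148998222480053, 0.525943437523
[... 416 characters left out ...]
': array([ 9.50992931e-01,  2.86278913e-01,  1.57667535e+00, -3.98525502e-06,
        1.27859873e+00, -1.49989421e-01]), 'dq': array([ 4.05088472e-05, -5.63768428e-04,  6.20918461e-04,  2.08747358e-04,
        8.67594790e-04, -1.90457032e-03]), 'joint_efforts': array([ 5.15355750e-04, -4.05903196e+01, -2.92930681e+01, -4.64158120e-05,
        2.35229490e-04,  3.17056525e-06]), 'eef_pos': array([0.3055526 , 0.60187913, 0.23135231]), 'tcp_rot': array([2.32751970e-01, 9.72536128e-01, 1.76631633e-05, 9.21417806e-06]), 'contact_force': array([ 0.33323834,  0.07572479, -0.5324883 ]), 'wrist_torque': array([ 0.0210644 , -0.01079018, -0.01907191]), 'finger_force': 0.0, 'opening': 1.0004726095420777}
```

Run:
```python
import cv2
a=cv2.imread("pics/top0.png")[100:310,120:500]
cv2.imwrite("pics/top0c.png",cv2.resize(a,None,fx=2.1,fy=2.1,interpolation=cv2.INTER_CUBIC))
```

```text
(no output)
```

View pics/top0c.png

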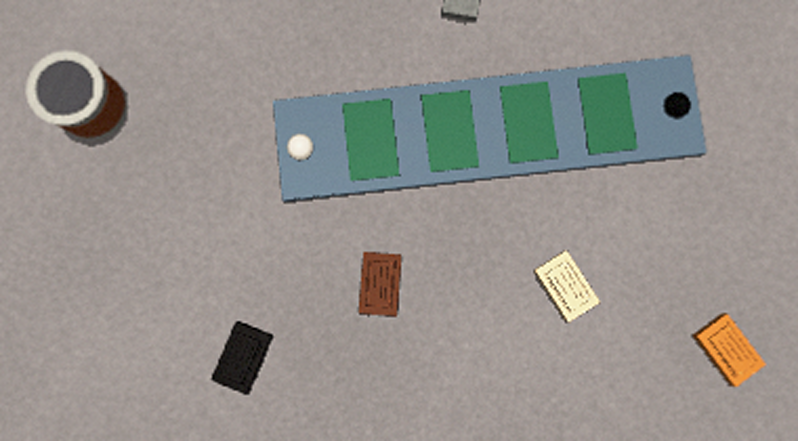

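View pics/scene0.png

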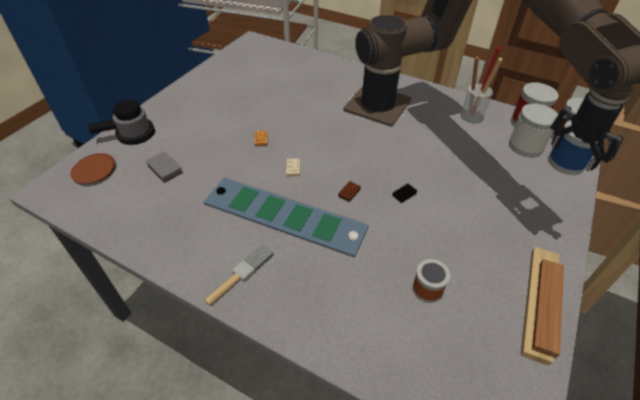

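The top picture shows the white button at the left end (pixel ~[169,261]), so the order from pad_1 to pad_4 is natural, honey, walnut, ebony. Samples in the top picture lie at about natural [234,388], honey [267,467], walnut [235,301] and ebony [269,235]. Next I fit the block and pad models to the colour masks.

```bash
cat > h.py <<'E'
import numpy as np,cv2
from scipy.optimize import minimize
S=4
def proj(p,X):
    c=np.asarray(X,float)@p["R"].T+p["t"]; s=c[:,:2]/c[:,2:]
    s=s*(1+p["k1"]*(s**2).sum(1,keepdims=True))
    return s*[p["K"][0,0],p["K"][1,1]]+p["K"][:2,2]
def ray(p,rc,z):  # pixel [row,col] -> world xy at height z
    f=lambda v:((proj(p,[[v[0],v[1],z]])[0]-[rc[1],rc[0]])**2).sum()
    return minimize(f,[.6,0],method="Nelder-Mead",options=dict(xatol=1e-5,fatol=1e-6)).x
def seg(p,rc,win=26,thr=None,green=False):
    im=cv2.cvtColor(p["pixels"],cv2.COLOR_RGB2LAB).astype(float)
    r,c=map(int,rc); ref=np.median(im[r-2:r+3,c-2:c+3].reshape(-1,3),0)
    bg=np.median(im[r-win:r+win,c-win:c+win].reshape(-1,3),0)
    m=(np.linalg.norm(im-ref,axis=2)<np.linalg.norm(im-bg,axis=2)) if thr is None else np.linalg.norm(im-ref,axis=2)<thr
    b=np.zeros(m.shape,bool); b[r-win:r+win,c-win:c+win]=1; m&=b
    n,l,st,_=cv2.connectedComponentsWithStats(m.astype(np.uint8))
    return (l==1+np.argmax(st[1:,4])).astype(float)
def rot(a): return np.array([[np.cos(a),-np.sin(a)],[np.sin(a),np.cos(a)]])
def box(x,y,a,L,W,z):
    q=np.array([[1,1],[1,-1],[-1,-1],[-1,1]])*[L/2,W/2]@rot(a).T+[x,y]
    return np.c_[q,np.full(4,z)]
def block(v,z0=0):
    return [np.vstack([box(*v,.064,.04,z0),box(*v,.064,.04,z0+.016),box(*v,.046,.024,z0+.02)])]
def pads(v):
    return [box(*(np.array(v[:2])+rot(v[2])@[0,o]),v[2],.084,.052,.014) for o in(.1275,.0425,-.0425,-.1275)]
def render(p,polys):
    im=np.zeros((400*S,640*S),np.uint8)
    for X in polys:
        h=cv2.convexHull(((proj(p,X)+.5)*S-.5).astype(np.float32))
        cv2.fillConvexPoly(im,np.round(h*16).astype(np.int32),255,shift=4)
    return cv2.resize(im,(640,400),interpolation=cv2.INTER_AREA)/255.
def fit(p,m,model,v0s):
    f=lambda v:np.abs(render(p,model(v))-m).sum()/m.sum()
    best=None
    for v0 in v0s:
        v0=np.array(v0)
        for _ in range(2):
            r=minimize(f,v0,method="Nelder-Mead",options=dict(initial_simplex=np.vstack([v0,v0+[.008,0,0],v0+[0,.008,0],v0+[0,0,.2]]),maxiter=70))
            v0=r.x
        if best is None or r.fun<best.fun: best=r
    return best.x,best.fun
E
cat > m.py <<'E'
from h import *
import pickle
P=pickle.load(open("p0.pkl","rb"))
pts=dict(natural=([234,388],[167,293]),honey=([267,467],[139,261]),walnut=([235,301],[190,349]),ebony=([269,235],[193,405]))
for i,n in enumerate(("top","scene")):
    p=P[n]
    for k in pts:
        m=seg(p,pts[k][i],24 if i==0 else 15); g=ray(p,pts[k][i],.016)
        v,e=fit(p,m,block,[[*g,a] for a in(-.7,0,.7,1.5)])
        print(n,k,m.sum(),v.round(4),round(e,3))
    hsv=cv2.cvtColor(p["pixels"],cv2.COLOR_RGB2HSV); m=cv2.inRange(hsv,(55,90,40),(90,255,255))/255.
    if i==0: m[:,:270]=0
    nl,l,st,cc=cv2.connectedComponentsWithStats(m.astype(np.uint8)); m=np.isin(l,[j for j in range(1,nl) if st[j,4]>150]).astype(float)
    rc=np.argwhere(m).mean(0); g=ray(p,rc,.014); v,e=fit(p,m,pads,[[*g,a] for a in(-.1,.1)])
    print(n,"pads",st[1:,4],v.round(4),round(e,3),[x[:,:2].mean(0).round(4).tolist() for x in pads(v)])
p=P["top"];print("tin",ray(p,[142,152],.075),"tin top rim")
E
python3 m.py
```

```text
top natural 434.0 [ 0.4428 -0.0885  0.5221] 0.366
top honey 554.0 [ 0.3753 -0.2556  0.6458] 0.202
top walnut 555.0 [ 0.4478  0.1067 -0.0808] 0.042
top ebony 608.0 [0.3757 0.2488 2.7436] 0.047
top pads [851 847 851 861] [ 0.6136 -0.0118  0.0977] 0.039 [[0.6012, 0.1151], [0.6094, 0.0305], [0.6177, -0.0541], [0.626, -0.1387]]
scene natural 192.0 [ 0.4328 -0.0945  0.5185] 0.283
scene honey 177.0 [ 0.3732 -0.2541  0.6422] 0.175
scene walnut 276.0 [ 0.4492  0.1065 -0.0654] 0.127
scene ebony 267.0 [ 0.3761  0.2487 -0.3268] 0.191
scene pads [387 414 436 460] [ 0.6146 -0.0117  0.0961] 0.07 [[0.6024, 0.1152], [0.6106, 0.0306], [0.6187, -0.054], [0.6269, -0.1386]]
tin [0.64234082 0.40931043] tin top rim
```

Run:
```python
from h import *
import pickle
P=pickle.load(open("p0.pkl","rb"))
for n,k,rc,w in(("top","natural",[234,388],24),("top","honey",[267,467],24),("scene","natural",[167,293],15),("scene","honey",[139,261],15)):
    p=P[n];lab=cv2.cvtColor(p["pixels"],cv2.COLOR_RGB2LAB).astype(float); r,c=rc
    s=np.s_[r-w:r+w,c-w:c+w]; bg=np.median(lab[s].reshape(-1,3),0)
    ch=np.linalg.norm(lab-bg,axis=2); m=np.zeros((400,640))
    d=np.maximum(lab[...,2]-bg[2],0); 
    m[s]=(d[s]>.33*np.percentile(d[s],90)) if k=="honey" else ((d[s]>7))
    m=cv2.morphologyEx(m,cv2.MORPH_CLOSE,np.ones((3,3)))
    _,l,st,_=cv2.connectedComponentsWithStats(m.astype(np.uint8)); m=(l==1+np.argmax(st[1:,4])).astype(float)
    g=ray(p,np.argwhere(m).mean(0),.012)
    v,e=fit(p,m,block,[[*g,a] for a in(.3,.6,.8)]); print(n,k,m.sum(),v.round(4),round(e,3))
```

```text
top natural 570.0 [ 0.4427 -0.0882  0.543 ] 0.059
top honey 604.0 [ 0.3751 -0.254   0.6057] 0.103
scene natural 242.0 [ 0.44   -0.09    0.5235] 0.06
scene honey 204.0 [ 0.3748 -0.2555  0.6007] 0.103
```

```bash
cat > go.py <<'E'
# usage: go.py x y z yaw  [x y z yaw ...]: shifts/turns from the present pose in move units
import sys,numpy as np
from scipy.spatial.transform import Rotation as Ro
from plant import get_state
s=get_state();R=Ro.from_quat(s["tcp_rot"]);p=s["eef_pos"]
a=np.array(sys.argv[1:],float).reshape(-1,4)
for x,y,z,w in a:
    T=Ro.from_euler("z",w)*Ro.from_matrix(np.diag([-1.,1,-1]))
    print("tr",(R.inv().apply(np.array([x,y,z])-p)/.75).round(4).tolist(),"tw",((R.inv()*T).as_rotvec()/(np.pi/3)).round(4).tolist())
print("t",round(s["time"],2),p.round(4),"open",round(s["opening"],3),"F",s["contact_force"].round(1),s["finger_force"])
E
python3 go.py .376 .2488 .06 -.385
```

```text
tr [-0.2969, -0.3773, 0.2285] tw [0.0, 0.0, -0.081]
t 0.8 [0.3056 0.6019 0.2314] open 1.0 F [ 0.3  0.1 -0.5] 0.0
```

Request:
arm_command --steps '[{"translation":[-0.297,-0.3773,0.2285],"twist":[0,0,-0.081],"fingers":1},{"translation":[-0.297,-0.3773,0.2285],"twist":[0,0,-0.081],"fingers":1},{"translation":[-0.297,-0.3773,0.2285],"twist":[0,0,-0.081],"fingers":1},{"translation":[-0.297,-0.3773,0.2285],"twist":[0,0,-0.081],"fingers":1},{"translation":[-0.297,-0.3773,0.2285],"twist":[0,0,-0.081],"fingers":1}]' --grip_force 40

```text
time: 1.42
eef_pos: [0.3611, 0.3236, 0.0967]
tcp_rot: [0.191, 0.982, 0.0, 0.001]
contact_force: [0.6, 0.4, -0.1]
opening: 1.003
finger_force: 0.0
```

```bash
python3 go.py .376 .2488 .06 -.385 .376 .2488 .004 -.385
```

```text
tr [-0.0557, -0.0851, 0.0489] tw [0.001, 0.001, 0.0005]
tr [-0.0557, -0.0851, 0.1236] tw [0.001, 0.001, 0.0005]
t 1.43 [0.3611 0.3236 0.0967] open 1.003 F [ 0.6  0.4 -0.1] 0.0
```

Request:
arm_command --steps '[{"translation":[-0.055,-0.085,0.049],"twist":[0,0,0],"fingers":1},{"translation":[-0.055,-0.085,0.049],"twist":[0,0,0],"fingers":1},{"translation":[-0.055,-0.085,0.049],"twist":[0,0,0],"fingers":1},{"translation":[-0.055,-0.085,0.049],"twist":[0,0,0],"fingers":1}]'

```text
time: 1.92
eef_pos: [0.3758, 0.2513, 0.0611]
tcp_rot: [0.191, 0.982, 0.001, 0.001]
contact_force: [0.2, 0.3, 0.5]
opening: 1.002
finger_force: 0.0
```

```bash
python3 go.py .376 .2488 .004 -.385; python3 -c "
from plant import *;import cv2
for n in('top','scene'):
  p=read_camera(n)['pixels'][:,:,::-1]
  r=(slice(200,330),slice(160,360)) if n=='top' else (slice(130,260),slice(300,500))
  cv2.imwrite(f'pics/{n}1.png',cv2.resize(p[r],None,fx=3,fy=3,interpolation=2))"
```

```text
tr [-0.0015, -0.0031, 0.0762] tw [0.0013, 0.0011, 0.0002]
t 1.93 [0.3758 0.2513 0.0611] open 1.002 F [0.2 0.3 0.5] 0.0
```

View pics/scene1.png

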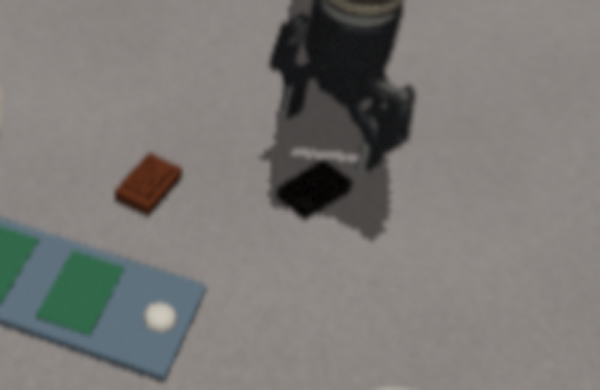

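The gripper straddles the ebony block (crop centre ~[188,315]). I descend, close and lift.

Request:
arm_command --steps '[{"translation":[-0.0015,-0.002,0.0762],"twist":[0,0,0],"fingers":1},{"translation":[-0.0015,-0.002,0.0762],"twist":[0,0,0],"fingers":1},{"translation":[-0.0015,-0.002,0.0762],"twist":[0,0,0],"fingers":1},{"translation":[-0.0015,-0.002,0.0762],"twist":[0,0,0],"fingers":-1},{"translation":[-0.0015,-0.002,0.0762],"twist":[0,0,0],"fingers":-1}]'

```text
time: 2.65
eef_pos: [0.3769, 0.2494, 0.005]
tcp_rot: [0.191, 0.982, 0.001, 0.002]
contact_force: [-0.3, -0.1, -0.2]
opening: 0.607
finger_force: 0.0
```

Request:
arm_command --steps '[{"translation":[0,0,0],"twist":[0,0,0],"fingers":-1},{"translation":[0,0,0],"twist":[0,0,0],"fingers":-1},{"translation":[0,0,0],"twist":[0,0,0],"fingers":-1},{"translation":[0,0,0],"twist":[0,0,0],"fingers":-1}]'

```text
time: 3.15
eef_pos: [0.3768, 0.2493, 0.0047]
tcp_rot: [0.191, 0.982, 0.001, 0.001]
contact_force: [-1.3, -0.4, 6.7]
opening: 0.454
finger_force: 41.6
```

```bash
python3 go.py .376 .2488 .1 -.385 .6263 -.1386 .10 .097
```

```text
tr [0.0005, -0.0008, -0.1271] tw [0.0018, 0.0016, -0.0002]
tr [-0.5029, -0.3541, -0.1269] tw [0.0013, 0.002, -0.4604]
t 3.15 [0.3768 0.2493 0.0047] open 0.454 F [-1.3 -0.4  6.7] 41.642155051231384
```

Request:
arm_command --steps '[{"translation":[0,0,-0.08],"twist":[0,0,0],"fingers":-1},{"translation":[-0.503,-0.354,-0.127],"twist":[0,0,-0.46],"fingers":-1},{"translation":[-0.503,-0.354,-0.127],"twist":[0,0,-0.46],"fingers":-1},{"translation":[-0.503,-0.354,-0.127],"twist":[0,0,-0.46],"fingers":-1},{"translation":[-0.503,-0.354,-0.127],"twist":[0,0,-0.46],"fingers":-1}]'

```text
time: 3.78
eef_pos: [0.502, 0.0534, 0.0813]
tcp_rot: [-0.049, 0.999, 0.0, 0.0]
contact_force: [0.4, 1.6, -0.3]
opening: 0.455
finger_force: 40.9
```

```bash
python3 go.py .6263 -.1386 .08 .097
```

```text
tr [-0.14, -0.271, 0.0018] tw [0.0, 0.0008, 0.0008]
t 3.77 [0.502  0.0534 0.0813] open 0.455 F [ 0.4  1.6 -0.3] 40.9360671043396
```

Request:
arm_command --steps '[{"translation":[-0.13,-0.25,0.0],"twist":[0,0,0],"fingers":-1},{"translation":[-0.13,-0.25,0.0],"twist":[0,0,0],"fingers":-1},{"translation":[-0.13,-0.25,0.0],"twist":[0,0,0],"fingers":-1},{"translation":[-0.13,-0.25,0.0],"twist":[0,0,0],"fingers":-1},{"translation":[-0.13,-0.25,0.0],"twist":[0,0,0],"fingers":-1}]'

```text
time: 4.4
eef_pos: [0.6169, -0.124, 0.0808]
tcp_rot: [-0.047, 0.999, -0.0, 0.0]
contact_force: [-0.0, 0.5, 0.2]
opening: 0.454
finger_force: 40.9
```

```bash
python3 go.py .6263 -.1386 .03 .097
```

```text
tr [-0.0106, -0.0206, 0.0677] tw [-0.0001, 0.0003, -0.0028]
t 4.4 [ 0.6169 -0.124   0.0808] open 0.454 F [-0.   0.5  0.2] 40.896965861320496
```

Request:
arm_command --steps '[{"translation":[-0.0106,-0.0206,0.068],"twist":[0,0,-0.003],"fingers":-1},{"translation":[-0.0106,-0.0206,0.068],"twist":[0,0,-0.003],"fingers":-1},{"translation":[-0.0106,-0.0206,0.068],"twist":[0,0,-0.003],"fingers":-1},{"translation":[-0.0106,-0.0206,0.068],"twist":[0,0,-0.003],"fingers":-1},{"translation":[-0.0106,-0.0206,0.068],"twist":[0,0,-0.003],"fingers":-1}]'

```text
time: 5.03
eef_pos: [0.6268, -0.1366, 0.032]
tcp_rot: [-0.05, 0.999, -0.001, 0.002]
contact_force: [0.4, -0.3, -0.4]
opening: 0.454
finger_force: 40.9
```

```bash
python3 go.py .6263 -.1386 .0195 .097
```

```text
tr [0.0009, -0.0025, 0.0166] tw [-0.0014, 0.0028, 0.0033]
t 5.03 [ 0.6268 -0.1366  0.032 ] open 0.454 F [ 0.4 -0.3 -0.4] 40.89886128902435
```

Request:
arm_command --steps '[{"translation":[0.001,-0.0025,0.0165],"twist":[0,0,0.003],"fingers":-1},{"translation":[0.001,-0.0025,0.0165],"twist":[0,0,0.003],"fingers":-1},{"translation":[0.001,-0.0025,0.0165],"twist":[0,0,0.003],"fingers":-1},{"translation":[0.001,-0.0025,0.0165],"twist":[0,0,0.003],"fingers":-1},{"translation":[0.001,-0.0025,0.0165],"twist":[0,0,0.003],"fingers":-1}]'

```text
time: 5.65
eef_pos: [0.6259, -0.1391, 0.018]
tcp_rot: [-0.048, 0.999, -0.0, 0.001]
contact_force: [2.9, -0.6, 3.1]
opening: 0.453
finger_force: 42.7
```

```bash
python3 go.py .6263 -.1386 .0195 .097
```

```text
tr [-0.0006, 0.0006, -0.0021] tw [-0.0009, 0.0015, -0.0003]
t 5.65 [ 0.6259 -0.1391  0.018 ] open 0.453 F [ 2.9 -0.6  3.1] 42.6871794462204
```

Light contact, 0.5 mm off: release, rise, then head toward walnut.

Request:
arm_command --steps '[{"translation":[0,0,0],"twist":[0,0,0],"fingers":0.5},{"translation":[0,0,0],"twist":[0,0,0],"fingers":0.5},{"translation":[0,0,0],"twist":[0,0,0],"fingers":0.5},{"translation":[0,0,-0.08],"twist":[0,0,0],"fingers":0.5},{"translation":[0,0,-0.08],"twist":[0,0,0],"fingers":0.5}]'

```text
time: 6.28
eef_pos: [0.6289, -0.14, 0.0831]
tcp_rot: [-0.048, 0.999, -0.002, 0.005]
contact_force: [0.8, 0.8, -0.2]
opening: 0.75
finger_force: 0.0
```

```bash
python3 go.py .4483 .1066 .075 -.075
```

```text
tr [0.2079, 0.3506, 0.0072] tw [-0.0038, 0.0092, 0.1642]
t 6.28 [ 0.6289 -0.14    0.0831] open 0.75 F [ 0.8  0.8 -0.2] 0.0
```

Request:
arm_command --steps '[{"translation":[0.208,0.35,0.0],"twist":[0,0,0.164],"fingers":1},{"translation":[0.208,0.35,0.0],"twist":[0,0,0.164],"fingers":1},{"translation":[0.208,0.35,0.0],"twist":[0,0,0.164],"fingers":1},{"translation":[0.208,0.35,0.0],"twist":[0,0,0.164],"fingers":1},{"translation":[0.208,0.35,0.0],"twist":[0,0,0.164],"fingers":1}]'

```text
time: 6.9
eef_pos: [0.4424, 0.109, 0.0767]
tcp_rot: [0.037, 0.999, 0.0, -0.001]
contact_force: [0.2, 0.4, 0.4]
opening: 1.0
finger_force: 0.0
```

Request:
arm_command --steps '[{"translation":[0,0,0.02],"twist":[0,0,0],"fingers":1},{"translation":[0,0,0.02],"twist":[0,0,0],"fingers":1},{"translation":[0,0,0.02],"twist":[0,0,0],"fingers":1}]'

```text
time: 7.28
eef_pos: [0.4455, 0.1067, 0.0624]
tcp_rot: [0.038, 0.999, -0.0, 0.0]
contact_force: [0.3, -1.3, 0.4]
opening: 0.999
finger_force: 0.0
```

```bash
python3 go.py .4483 .1066 .004 -.075
```

```text
tr [-0.0038, 0.0002, 0.0779] tw [-0.0002, 0.0001, -0.0014]
t 7.28 [0.4455 0.1067 0.0624] open 0.999 F [ 0.3 -1.3  0.4] 0.0
```

Request:
arm_command --steps '[{"translation":[-0.0038,0,0.078],"twist":[0,0,-0.001],"fingers":1},{"translation":[-0.0038,0,0.078],"twist":[0,0,-0.001],"fingers":1},{"translation":[-0.0038,0,0.078],"twist":[0,0,-0.001],"fingers":1},{"translation":[-0.0038,0,0.078],"twist":[0,0,-0.001],"fingers":-1},{"translation":[-0.0038,0,0.078],"twist":[0,0,-0.001],"fingers":-1}]'

```text
time: 7.9
eef_pos: [0.449, 0.1073, 0.0059]
tcp_rot: [0.037, 0.999, 0.0, 0.002]
contact_force: [-0.6, 0.1, -0.6]
opening: 0.604
finger_force: 0.0
```

Request:
arm_command --steps '[{"translation":[0,0,0],"twist":[0,0,0],"fingers":-1},{"translation":[0,0,0],"twist":[0,0,0],"fingers":-1},{"translation":[0,0,0],"twist":[0,0,0],"fingers":-1},{"translation":[0,0,0],"twist":[0,0,0],"fingers":-1}]'

```text
time: 8.4
eef_pos: [0.4487, 0.1074, 0.0056]
tcp_rot: [0.037, 0.999, 0.0, 0.001]
contact_force: [-1.7, -0.2, 6.6]
opening: 0.45
finger_force: 41.1
```

```bash
python3 go.py .6182 -.054 .10 .097
```

```text
tr [-0.2416, -0.1979, -0.1253] tw [-0.0001, 0.0024, -0.163]
t 8.4 [0.4487 0.1074 0.0056] open 0.45 F [-1.7 -0.2  6.6] 41.13586664199829
```

Request:
arm_command --steps '[{"translation":[0,0,-0.08],"twist":[0,0,0],"fingers":-1},{"translation":[-0.2416,-0.198,-0.125],"twist":[0,0,-0.163],"fingers":-1},{"translation":[-0.2416,-0.198,-0.125],"twist":[0,0,-0.163],"fingers":-1},{"translation":[-0.2416,-0.198,-0.125],"twist":[0,0,-0.163],"fingers":-1},{"translation":[-0.2416,-0.198,-0.125],"twist":[0,0,-0.163],"fingers":-1}]'

```text
time: 9.02
eef_pos: [0.6188, -0.056, 0.0986]
tcp_rot: [-0.048, 0.999, -0.0, 0.001]
contact_force: [-0.4, 0.1, -0.0]
opening: 0.45
finger_force: 40.7
```

Request:
arm_command --steps '[{"translation":[0,0,0.04],"twist":[0,0,0],"fingers":-1},{"translation":[0,0,0.04],"twist":[0,0,0],"fingers":-1},{"translation":[0,0,0.04],"twist":[0,0,0],"fingers":-1}]'

```text
time: 9.4
eef_pos: [0.6167, -0.0537, 0.0679]
tcp_rot: [-0.049, 0.999, 0.0, -0.0]
contact_force: [0.5, -1.1, 0.5]
opening: 0.456
finger_force: 40.7
```

```bash
python3 go.py .6182 -.054 .032 .097
```

```text
tr [-0.0019, -0.0006, 0.0478] tw [0.0002, -0.0005, 0.0004]
t 9.4 [ 0.6167 -0.0537  0.0679] open 0.456 F [ 0.5 -1.1  0.5] 40.67180156707764
```

Request:
arm_command --steps '[{"translation":[-0.002,-0.0005,0.048],"twist":[0,0,0],"fingers":-1},{"translation":[-0.002,-0.0005,0.048],"twist":[0,0,0],"fingers":-1},{"translation":[-0.002,-0.0005,0.048],"twist":[0,0,0],"fingers":-1},{"translation":[-0.002,-0.0005,0.048],"twist":[0,0,0],"fingers":-1},{"translation":[-0.002,-0.0005,0.048],"twist":[0,0,0],"fingers":-1}]'

```text
time: 10.02
eef_pos: [0.6195, -0.0545, 0.033]
tcp_rot: [-0.048, 0.999, -0.0, 0.001]
contact_force: [0.3, 0.4, -0.8]
opening: 0.457
finger_force: 40.7
```

```bash
python3 go.py .6182 -.054 .0195 .097
```

```text
tr [0.0017, 0.0009, 0.018] tw [-0.0007, 0.0019, -0.0001]
t 10.03 [ 0.6195 -0.0545  0.033 ] open 0.457 F [ 0.3  0.4 -0.8] 40.66444516181946
```

Request:
arm_command --steps '[{"translation":[0.001,0.0009,0.018],"twist":[0,0,0],"fingers":-1},{"translation":[0.001,0.0009,0.018],"twist":[0,0,0],"fingers":-1},{"translation":[0.001,0.0009,0.018],"twist":[0,0,0],"fingers":-1},{"translation":[0.001,0.0009,0.018],"twist":[0,0,0],"fingers":-1},{"translation":[0.001,0.0009,0.018],"twist":[0,0,0],"fingers":-1}]'

```text
time: 10.65
eef_pos: [0.619, -0.0542, 0.0189]
tcp_rot: [-0.048, 0.999, -0.0, 0.001]
contact_force: [3.4, -0.7, 5.3]
opening: 0.457
finger_force: 42.6
```

```bash
python3 go.py .6182 -.054 .0195 .097
```

```text
tr [0.001, 0.0003, -0.0008] tw [-0.0009, 0.0025, -0.0003]
t 10.65 [ 0.619  -0.0542  0.0189] open 0.457 F [ 3.4 -0.7  5.3] 42.64899730682373
```

Request:
arm_command --steps '[{"translation":[0,0,0],"twist":[0,0,0],"fingers":0.5},{"translation":[0,0,0],"twist":[0,0,0],"fingers":0.5},{"translation":[0,0,0],"twist":[0,0,0],"fingers":0.5},{"translation":[0,0,-0.08],"twist":[0,0,0],"fingers":0.5},{"translation":[0,0,-0.08],"twist":[0,0,0],"fingers":0.5}]'

```text
time: 11.28
eef_pos: [0.6215, -0.0546, 0.0835]
tcp_rot: [-0.048, 0.999, -0.001, 0.005]
contact_force: [0.4, 0.1, 0.1]
opening: 0.748
finger_force: 0.0
```

```bash
python3 go.py .375 -.2548 .075 .603
```

```text
tr [0.353, -0.2338, 0.0089] tw [-0.0054, 0.0078, -0.4832]
t 11.28 [ 0.6215 -0.0546  0.0835] open 0.748 F [0.4 0.1 0.1] 0.0
```

Request:
arm_command --steps '[{"translation":[0.354,-0.234,0.0],"twist":[0,0,-0.483],"fingers":1},{"translation":[0.354,-0.234,0.0],"twist":[0,0,-0.483],"fingers":1},{"translation":[0.354,-0.234,0.0],"twist":[0,0,-0.483],"fingers":1},{"translation":[0.354,-0.234,0.0],"twist":[0,0,-0.483],"fingers":1},{"translation":[0.354,-0.234,0.0],"twist":[0,0,-0.483],"fingers":1}]'

```text
time: 11.9
eef_pos: [0.3921, -0.2305, 0.0759]
tcp_rot: [-0.279, 0.96, -0.011, -0.018]
contact_force: [1.0, -0.1, 0.6]
opening: 1.0
finger_force: 0.0
```

Request:
arm_command --steps '[{"translation":[0,0,0.01],"twist":[0,0,0],"fingers":1},{"translation":[0,0,0.01],"twist":[0,0,0],"fingers":1},{"translation":[0,0,0.01],"twist":[0,0,0],"fingers":1}]'

```text
time: 12.28
eef_pos: [0.3952, -0.2291, 0.0689]
tcp_rot: [-0.282, 0.959, -0.011, -0.017]
contact_force: [-0.0, 0.5, 0.4]
opening: 0.998
finger_force: 0.0
```

```bash
python3 go.py .375 -.2548 .06 .603
```

```text
tr [0.0407, -0.0141, 0.0136] tw [-0.0106, -0.0366, -0.0295]
t 12.28 [ 0.3952 -0.2291  0.0689] open 0.998 F [-0.   0.5  0.4] 0.0
```

Request:
arm_command --steps '[{"translation":[0.0407,-0.014,0.013],"twist":[-0.0106,-0.0366,-0.0295],"fingers":1},{"translation":[0.0407,-0.014,0.013],"twist":[-0.0106,-0.0366,-0.0295],"fingers":1},{"translation":[0.0407,-0.014,0.013],"twist":[-0.0106,-0.0366,-0.0295],"fingers":1},{"translation":[0.0407,-0.014,0.013],"twist":[-0.0106,-0.0366,-0.0295],"fingers":1}]'

```text
time: 12.78
eef_pos: [0.3923, -0.2354, 0.0587]
tcp_rot: [-0.28, 0.96, -0.013, -0.019]
contact_force: [-0.1, -0.0, -0.3]
opening: 1.001
finger_force: 0.0
```

```bash
python3 go.py .375 -.2548 .004 .603;python3 -c "from plant import *;print(get_state()['qpos'])"
```

```text
tr [0.0301, -0.0083, 0.0744] tw [-0.013, -0.0418, -0.0342]
t 12.78 [ 0.3923 -0.2354  0.0587] open 1.001 F [-0.1 -0.  -0.3] 0.0
[-0.7373802   0.03455118  2.21469297 -0.05891465  0.89072487 -2.83837535]
```

Joint 6 is at its limit here, so I use the half-turned grasp instead (tool turned 180° about z).

Request:
arm_command --steps '[{"translation":[0,0,-0.05],"twist":[0,0,0.9],"fingers":1},{"translation":[0,0,-0.05],"twist":[0,0,0.9],"fingers":1},{"translation":[0,0,-0.05],"twist":[0,0,0.9],"fingers":1},{"translation":[0,0,-0.05],"twist":[0,0,0.9],"fingers":1},{"translation":[0,0,-0.05],"twist":[0,0,0.9],"fingers":1}]'

```text
time: 13.4
eef_pos: [0.3934, -0.2342, 0.0963]
tcp_rot: [0.187, 0.982, -0.02, -0.011]
contact_force: [-0.6, 0.6, 0.6]
opening: 0.998
finger_force: 0.0
```

Request:
arm_command --steps '[{"translation":[0,0,0],"twist":[0,0,0.9],"fingers":1},{"translation":[0,0,0],"twist":[0,0,0.9],"fingers":1},{"translation":[0,0,0],"twist":[0,0,0.9],"fingers":1},{"translation":[0,0,0],"twist":[0,0,0.9],"fingers":1},{"translation":[0,0,0],"twist":[0,0,0.9],"fingers":1}]'

```text
time: 14.02
eef_pos: [0.3934, -0.2342, 0.0963]
tcp_rot: [0.611, 0.792, -0.023, -0.0]
contact_force: [0.2, -0.9, -0.1]
opening: 0.999
finger_force: 0.0
```

Request:
arm_command --steps '[{"translation":[0,0,0],"twist":[0,0,0.9],"fingers":1},{"translation":[0,0,0],"twist":[0,0,0.9],"fingers":1},{"translation":[0,0,0],"twist":[0,0,0.9],"fingers":1},{"translation":[0,0,0],"twist":[0,0,0.9],"fingers":1},{"translation":[0,0,0],"twist":[0,0,0.9],"fingers":1}]'

```text
time: 14.65
eef_pos: [0.3933, -0.2341, 0.0963]
tcp_rot: [0.902, 0.43, -0.021, 0.01]
contact_force: [-0.3, 0.3, -0.0]
opening: 1.002
finger_force: 0.0
```

```bash
python3 go.py .375 -.2548 .06 -2.539;python3 -c "from plant import *;print(get_state()['qpos'])"
```

```text
tr [-0.0345, -0.0017, 0.05] tw [0.0064, 0.0435, 0.2744]
t 14.65 [ 0.3933 -0.2341  0.0963] open 1.002 F [-0.3  0.3 -0. ] 0.0
[-0.73369026 -0.03250516  2.19791844 -0.05535355  0.97436334 -0.02182899]
```

Request:
arm_command --steps '[{"translation":[-0.0345,-0.0017,0.05],"twist":[0.0064,0.0435,0.2744],"fingers":1},{"translation":[-0.0345,-0.0017,0.05],"twist":[0.0064,0.0435,0.2744],"fingers":1},{"translation":[-0.0345,-0.0017,0.05],"twist":[0.0064,0.0435,0.2744],"fingers":1},{"translation":[-0.0345,-0.0017,0.05],"twist":[0.0064,0.0435,0.2744],"fingers":1},{"translation":[-0.0345,-0.0017,0.05],"twist":[0.0064,0.0435,0.2744],"fingers":1}]'

```text
time: 15.28
eef_pos: [0.3755, -0.2549, 0.0603]
tcp_rot: [0.954, 0.3, 0.0, 0.0]
contact_force: [0.3, -0.1, 0.9]
opening: 1.003
finger_force: 0.0
```

```bash
python3 go.py .375 -.2548 .004 -2.539
```

```text
tr [-0.0005, -0.0006, 0.0751] tw [0.0005, 0.0001, 0.0073]
t 15.28 [ 0.3755 -0.2549  0.0603] open 1.003 F [ 0.3 -0.1  0.9] 0.0
```

Request:
arm_command --steps '[{"translation":[-0.0005,-0.0005,0.075],"twist":[0,0,0.007],"fingers":1},{"translation":[-0.0005,-0.0005,0.075],"twist":[0,0,0.007],"fingers":1},{"translation":[-0.0005,-0.0005,0.075],"twist":[0,0,0.007],"fingers":1},{"translation":[-0.0005,-0.0005,0.075],"twist":[0,0,0.007],"fingers":-1},{"translation":[-0.0005,-0.0005,0.075],"twist":[0,0,0.007],"fingers":-1}]'

```text
time: 15.9
eef_pos: [0.3755, -0.2557, 0.0052]
tcp_rot: [0.955, 0.296, 0.001, 0.001]
contact_force: [0.1, -0.2, -0.5]
opening: 0.606
finger_force: 0.0
```

Request:
arm_command --steps '[{"translation":[0,0,0],"twist":[0,0,0],"fingers":-1},{"translation":[0,0,0],"twist":[0,0,0],"fingers":-1},{"translation":[0,0,0],"twist":[0,0,0],"fingers":-1},{"translation":[0,0,0],"twist":[0,0,0],"fingers":-1}]'

```text
time: 16.4
eef_pos: [0.3753, -0.2556, 0.005]
tcp_rot: [0.955, 0.296, 0.0, 0.001]
contact_force: [-1.1, 0.5, 6.3]
opening: 0.453
finger_force: 41.6
```

```bash
python3 go.py .6099 .0305 .11 -3.045
```

```text
tr [0.4738, -0.1374, -0.1402] tw [0.0014, -0.0005, 0.4821]
t 16.4 [ 0.3753 -0.2556  0.005 ] open 0.453 F [-1.1  0.5  6.3] 41.58941924571991
```

Request:
arm_command --steps '[{"translation":[0,0,-0.08],"twist":[0,0,0],"fingers":-1},{"translation":[0.474,-0.1374,-0.14],"twist":[0,0,0.482],"fingers":-1},{"translation":[0.474,-0.1374,-0.14],"twist":[0,0,0.482],"fingers":-1},{"translation":[0.474,-0.1374,-0.14],"twist":[0,0,0.482],"fingers":-1},{"translation":[0.474,-0.1374,-0.14],"twist":[0,0,0.482],"fingers":-1}]'

```text
time: 17.02
eef_pos: [0.5162, -0.0834, 0.0909]
tcp_rot: [0.999, 0.047, 0.0, -0.0]
contact_force: [0.6, -0.5, -0.4]
opening: 0.458
finger_force: 40.9
```

```bash
python3 go.py .6099 .0305 .08 -3.045
```

```text
tr [0.1387, -0.1395, 0.0145] tw [0.0, -0.0, -0.0022]
t 17.02 [ 0.5162 -0.0834  0.0909] open 0.458 F [ 0.6 -0.5 -0.4] 40.86425185203552
```

Request:
arm_command --steps '[{"translation":[0.127,-0.125,0.0],"twist":[0,0,0],"fingers":-1},{"translation":[0.127,-0.125,0.0],"twist":[0,0,0],"fingers":-1},{"translation":[0.127,-0.125,0.0],"twist":[0,0,0],"fingers":-1},{"translation":[0.127,-0.125,0.0],"twist":[0,0,0],"fingers":-1},{"translation":[0.127,-0.125,0.0],"twist":[0,0,0],"fingers":-1}]'

```text
time: 17.65
eef_pos: [0.6001, 0.0168, 0.0901]
tcp_rot: [0.999, 0.048, -0.001, -0.0]
contact_force: [-1.0, -0.6, -1.5]
opening: 0.455
finger_force: 40.8
```

```bash
python3 go.py .6099 .0305 .033 -3.045
```

```text
tr [0.0149, -0.0169, 0.0761] tw [-0.0005, 0.0017, -0.0012]
t 17.65 [0.6001 0.0168 0.0901] open 0.455 F [-1.  -0.6 -1.5] 40.845213532447815
```

Request:
arm_command --steps '[{"translation":[0.0149,-0.0169,0.03],"twist":[0,0,0],"fingers":-1},{"translation":[0.0149,-0.0169,0.076],"twist":[0,0,0],"fingers":-1},{"translation":[0.0149,-0.0169,0.076],"twist":[0,0,0],"fingers":-1},{"translation":[0.0149,-0.0169,0.076],"twist":[0,0,0],"fingers":-1},{"translation":[0.0149,-0.0169,0.076],"twist":[0,0,0],"fingers":-1}]'

```text
time: 18.27
eef_pos: [0.6121, 0.0309, 0.0354]
tcp_rot: [0.999, 0.048, 0.001, 0.0]
contact_force: [-0.6, -0.4, -0.5]
opening: 0.452
finger_force: 40.9
```

```bash
python3 go.py .6099 .0305 .019 -3.045
```

```text
tr [-0.0031, 0.0003, 0.0219] tw [0.0002, -0.0025, -0.0007]
t 18.27 [0.6121 0.0309 0.0354] open 0.452 F [-0.6 -0.4 -0.5] 40.85311532020569
```

Request:
arm_command --steps '[{"translation":[-0.002,0.0003,0.02],"twist":[0,0,0],"fingers":-1},{"translation":[-0.002,0.0003,0.02],"twist":[0,0,0],"fingers":-1},{"translation":[-0.002,0.0003,0.02],"twist":[0,0,0],"fingers":-1},{"translation":[-0.002,0.0003,0.02],"twist":[0,0,0],"fingers":-1},{"translation":[-0.002,0.0003,0.02],"twist":[0,0,0],"fingers":-1}]'

```text
time: 18.9
eef_pos: [0.6094, 0.0313, 0.0183]
tcp_rot: [0.999, 0.048, -0.0, -0.0]
contact_force: [0.5, -0.1, 0.3]
opening: 0.456
finger_force: 42.3
```

```bash
python3 go.py .6099 .0305 .019 -3.045
```

```text
tr [0.0006, 0.0011, -0.001] tw [-0.0005, 0.0007, 0.0002]
t 18.9 [0.6094 0.0313 0.0183] open 0.456 F [ 0.5 -0.1  0.3] 42.33320653438568
```

Request:
arm_command --steps '[{"translation":[0.0005,0.001,0],"twist":[0,0,0],"fingers":-1},{"translation":[0.0005,0.001,0],"twist":[0,0,0],"fingers":0.5},{"translation":[0.0005,0.001,0],"twist":[0,0,0],"fingers":0.5},{"translation":[0.0005,0.001,0],"twist":[0,0,0],"fingers":0.5},{"translation":[0,0,-0.08],"twist":[0,0,0],"fingers":0.5}]'

```text
time: 19.52
eef_pos: [0.6047, 0.0316, 0.0726]
tcp_rot: [0.999, 0.048, -0.007, -0.001]
contact_force: [0.6, -0.0, -0.1]
opening: 0.748
finger_force: 0.0
```

```bash
python3 go.py .4417 -.0888 .075 -2.607
```

```text
tr [-0.2317, 0.1388, -0.0004] tw [-0.0062, 0.0126, -0.4185]
t 19.52 [0.6047 0.0316 0.0726] open 0.748 F [ 0.6 -0.  -0.1] 0.0
```

Request:
arm_command --steps '[{"translation":[-0.237,0.138,0.0],"twist":[0,0,-0.4185],"fingers":1},{"translation":[-0.237,0.138,0.0],"twist":[0,0,-0.4185],"fingers":1},{"translation":[-0.237,0.138,0.0],"twist":[0,0,-0.4185],"fingers":1},{"translation":[-0.237,0.138,0.0],"twist":[0,0,-0.4185],"fingers":1},{"translation":[-0.237,0.138,0.0],"twist":[0,0,-0.4185],"fingers":1}]'

```text
time: 20.15
eef_pos: [0.4424, -0.0895, 0.0787]
tcp_rot: [0.965, 0.263, 0.0, -0.0]
contact_force: [-0.0, 0.0, 1.0]
opening: 1.003
finger_force: 0.0
```

Request:
arm_command --steps '[{"translation":[0,0,0.02],"twist":[0,0,0],"fingers":1},{"translation":[0,0,0.02],"twist":[0,0,0],"fingers":1},{"translation":[0,0,0.02],"twist":[0,0,0],"fingers":1}]'

```text
time: 20.52
eef_pos: [0.443, -0.0884, 0.0629]
tcp_rot: [0.964, 0.265, -0.001, -0.001]
contact_force: [0.1, -0.2, 0.6]
opening: 1.001
finger_force: 0.0
```

```bash
python3 go.py .4417 -.0888 .004 -2.607
```

```text
tr [-0.0017, -0.0003, 0.0786] tw [-0.0015, 0.0007, 0.0015]
t 20.52 [ 0.443  -0.0884  0.0629] open 1.001 F [ 0.1 -0.2  0.6] 0.0
```

Request:
arm_command --steps '[{"translation":[-0.0017,-0.0003,0.077],"twist":[0,0,0.001],"fingers":1},{"translation":[-0.0017,-0.0003,0.077],"twist":[0,0,0.001],"fingers":1},{"translation":[-0.0017,-0.0003,0.077],"twist":[0,0,0.001],"fingers":1},{"translation":[-0.0017,-0.0003,0.077],"twist":[0,0,0.001],"fingers":-1},{"translation":[-0.0017,-0.0003,0.077],"twist":[0,0,0.001],"fingers":-1}]'

```text
time: 21.15
eef_pos: [0.4427, -0.09, 0.0075]
tcp_rot: [0.965, 0.264, 0.001, 0.001]
contact_force: [0.5, -1.0, 0.2]
opening: 0.604
finger_force: 0.0
```

Request:
arm_command --steps '[{"translation":[0,0,0],"twist":[0,0,0],"fingers":-1},{"translation":[0,0,0],"twist":[0,0,0],"fingers":-1},{"translation":[0,0,0],"twist":[0,0,0],"fingers":-1},{"translation":[0,0,0],"twist":[0,0,0],"fingers":-1}]'

```text
time: 21.65
eef_pos: [0.4425, -0.0899, 0.0073]
tcp_rot: [0.965, 0.264, 0.001, 0.0]
contact_force: [-2.0, 0.7, 6.0]
opening: 0.452
finger_force: 40.8
```

```bash
python3 go.py .6016 .1151 .11 -3.045
```

```text
tr [0.3218, -0.1272, -0.1367] tw [0.001, -0.0014, 0.4176]
t 21.65 [ 0.4425 -0.0899  0.0073] open 0.452 F [-2.   0.7  6. ] 40.7710862159729
```

Request:
arm_command --steps '[{"translation":[0,0,-0.08],"twist":[0,0,0],"fingers":-1},{"translation":[0.321,-0.127,-0.137],"twist":[0,0,0.4176],"fingers":-1},{"translation":[0.321,-0.127,-0.137],"twist":[0,0,0.4176],"fingers":-1},{"translation":[0.321,-0.127,-0.137],"twist":[0,0,0.4176],"fingers":-1},{"translation":[0.321,-0.127,-0.137],"twist":[0,0,0.4176],"fingers":-1}]'

```text
time: 22.28
eef_pos: [0.5848, 0.0954, 0.1049]
tcp_rot: [0.999, 0.048, 0.0, -0.0]
contact_force: [0.5, -0.7, -0.8]
opening: 0.454
finger_force: 40.7
```

Request:
arm_command --steps '[{"translation":[0,0,0],"twist":[0,0,0],"fingers":-1},{"translation":[0,0,0],"twist":[0,0,0],"fingers":-1}]'

```text
time: 22.52
eef_pos: [0.5831, 0.0939, 0.1036]
tcp_rot: [0.999, 0.049, -0.001, -0.0]
contact_force: [-0.4, -0.1, -0.1]
opening: 0.457
finger_force: 40.7
```

```bash
python3 go.py .6016 .1151 .035 -3.045
```

```text
tr [0.0275, -0.0258, 0.0914] tw [-0.0003, 0.0018, 0.0008]
t 22.52 [0.5831 0.0939 0.1036] open 0.457 F [-0.4 -0.1 -0.1] 40.67651152610779
```

Request:
arm_command --steps '[{"translation":[0.0275,-0.0258,0.03],"twist":[0,0,0],"fingers":-1},{"translation":[0.0275,-0.0258,0.09],"twist":[0,0,0],"fingers":-1},{"translation":[0.0275,-0.0258,0.09],"twist":[0,0,0],"fingers":-1},{"translation":[0.0275,-0.0258,0.09],"twist":[0,0,0],"fingers":-1},{"translation":[0.0275,-0.0258,0.09],"twist":[0,0,0],"fingers":-1}]'

```text
time: 23.15
eef_pos: [0.6038, 0.1145, 0.0389]
tcp_rot: [0.999, 0.048, 0.002, -0.0]
contact_force: [0.1, 0.3, -0.3]
opening: 0.452
finger_force: 40.7
```

```bash
python3 go.py .6016 .1151 .021 -3.045
```

```text
tr [-0.003, -0.001, 0.0239] tw [-0.0002, -0.0031, -0.0008]
t 23.15 [0.6038 0.1145 0.0389] open 0.452 F [ 0.1  0.3 -0.3] 40.67509710788727
```

Request:
arm_command --steps '[{"translation":[-0.002,-0.001,0.0215],"twist":[0,0,0],"fingers":-1},{"translation":[-0.002,-0.001,0.0215],"twist":[0,0,0],"fingers":-1},{"translation":[-0.002,-0.001,0.0215],"twist":[0,0,0],"fingers":-1},{"translation":[-0.002,-0.001,0.0215],"twist":[0,0,0],"fingers":-1},{"translation":[-0.002,-0.001,0.0215],"twist":[0,0,0],"fingers":-1}]'

```text
time: 23.78
eef_pos: [0.601, 0.1157, 0.0205]
tcp_rot: [0.999, 0.048, -0.0, -0.0]
contact_force: [0.8, 0.0, 1.7]
opening: 0.451
finger_force: 42.8
```

```bash
python3 go.py .6016 .1151 .021 -3.045
```

```text
tr [0.0007, 0.0009, -0.0007] tw [-0.0004, 0.0002, 0.0001]
t 23.77 [0.601  0.1157 0.0205] open 0.451 F [0.8 0.  1.7] 42.81580924987793
```

Release, rise and retreat toward the robot's left and back for a clear view.

Request:
arm_command --steps '[{"translation":[0,0,0],"twist":[0,0,0],"fingers":0.5},{"translation":[0,0,0],"twist":[0,0,0],"fingers":0.5},{"translation":[0,0,0],"twist":[0,0,0],"fingers":0.5},{"translation":[0,0,-0.15],"twist":[0,0,0],"fingers":0.5},{"translation":[0,0,-0.15],"twist":[0,0,0],"fingers":0.5}]'

```text
time: 24.4
eef_pos: [0.6008, 0.1156, 0.1341]
tcp_rot: [0.999, 0.048, -0.001, -0.0]
contact_force: [0.7, -0.1, -0.7]
opening: 0.747
finger_force: 0.0
```

Request:
arm_command --steps '[{"translation":[-0.15,-0.25,-0.1],"twist":[0,0,0],"fingers":0.5},{"translation":[-0.15,-0.25,-0.1],"twist":[0,0,0],"fingers":0.5},{"translation":[-0.15,-0.25,-0.1],"twist":[0,0,0],"fingers":0.5},{"translation":[-0.15,-0.25,-0.1],"twist":[0,0,0],"fingers":0.5},{"translation":[-0.15,-0.25,-0.1],"twist":[0,0,0],"fingers":0.5}]'

```text
time: 25.02
eef_pos: [0.4699, 0.2936, 0.2097]
tcp_rot: [0.999, 0.05, 0.001, -0.001]
contact_force: [0.4, -0.2, 0.6]
opening: 0.752
finger_force: 0.0
```

Run:
```python
from plant import *
import cv2,pickle
P={n:read_camera(n) for n in("top","scene")}; pickle.dump(P,open("p1.pkl","wb"))
cv2.imwrite("pics/top2.png",cv2.resize(P["top"]["pixels"][100:240,130:470,::-1],None,fx=2.35,fy=2.35,interpolation=2))
```

```text
(no output)
```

View pics/top2.png

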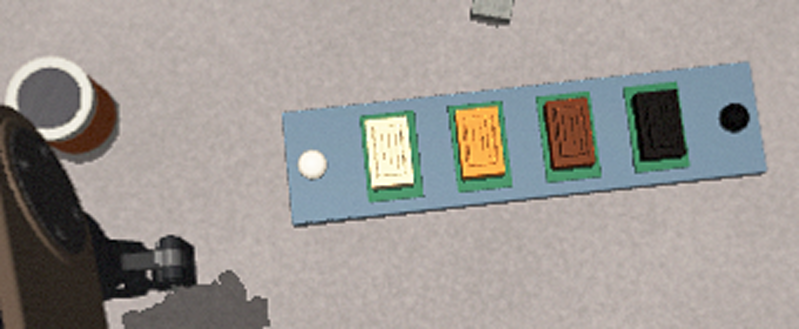

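All four lie flat on their pads in the right order (crop columns ~390, 480, 570, 658), and the tin is untouched. I check the centring with the model fit.

Run:
```python
from h import *
import pickle
P=pickle.load(open("p1.pkl","rb")); p=P["top"]
T=dict(natural=(.6012,.1151),honey=(.6094,.0305),walnut=(.6177,-.0541),ebony=(.626,-.1387))
lab=cv2.cvtColor(p["pixels"],cv2.COLOR_RGB2LAB).astype(float)
hsv=cv2.cvtColor(p["pixels"],cv2.COLOR_RGB2HSV)
for k,(x,y) in T.items():
    g=render(p,[box(x,y,.0977,.080,.048,.014)])>.5
    green=(hsv[...,0]>50)&(hsv[...,0]<110)&(hsv[...,1]>80)&(hsv[...,2]>55)
    m=(g&~green).astype(float)
    m=cv2.morphologyEx(m,cv2.MORPH_CLOSE,np.ones((3,3)))
    _,l,st,_=cv2.connectedComponentsWithStats(m.astype(np.uint8)); m=(l==1+np.argmax(st[1:,4])).astype(float)
    v,e=fit(p,m,lambda v:block(v,.014),[[x,y,.1],[x,y,.0]])
    d=rot(.0977).T@(v[:2]-[x,y]); print(k,m.sum(),(d*1e3).round(1),"deg",round(np.degrees(v[2]-.0977),1),round(e,3))
```

```text
natural 567.0 [1.6 1.2] deg 0.1 0.044
honey 576.0 [1.7 0.8] deg -0.6 0.042
walnut 568.0 [1.  0.6] deg 0.5 0.051
ebony 564.0 [-1.2  1. ] deg -0.4 0.075
```

```bash
python3 -c "
from plant import *
print(sign_off())"
```

```text
the job is handed in; nothing more can be done
None
```

The four samples lie on their pads from natural by the white button through honey and walnut to ebony, each measured within about 2 mm of centre and 1° of straight, the tin was not moved, and the job was handed in at about 25 s.

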